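Roll-check the putty rollers on the glass plate

ROBOT

A 6-joint arm with a two-finger parallel gripper is mounted at the origin on the work surface. World frame = base frame: x ahead of the robot, y to its left, z up, the work surface at z = 0. Lengths are in m, angles in rad, forces in N, time in s.
With the tool pointing down it reaches from about 0.35 to 0.775 m from the base axis. Payload 7.3 kg.
Tool frame: the origin (TCP) lies at the very end of the fingers, on their centre line; the grasp point (between the pads) lies 19 mm behind it; z points along the fingers, y is the line along which they close (so a half turn about z gives the same grasp; the last joint's range is limited). The gripper opens to 92 mm and grips with 3 to 60 N. Pads are 19 mm wide; open, the fingers measure 130 mm over their backs; the gripper's body (75 mm by 190 mm) begins 47 mm behind the grasp point.
Start: joints at [-1.296, 0.342, 1.524, -0, 1.275, -0.146], TCP at [0.214, -0.479, 0.194] pointing down, gripper open.
Joint ranges: [-2.53, 2.53], [-0.77, 2.02], [0.04, 2.7], [-1, 4.14], [0.28, 2.66], [-3.11, 3.11]. Speed limits (rad/s): [2.57, 2.57, 3.14, 3.14, 3.14, 3.14].

INTERFACE

Orientations are given as [roll, pitch, yaw] about the fixed x, y, z axes, in that order (R = Rz(yaw) Ry(pitch) Rx(roll)).
In Python, from cell import robot gives the robot as it stands. The module is installed in compiled form; this text tells all that it offers.
- The arm moves only by the tool arm_command, never from a script. Its argument "moves" is a list of rows, each a list of 3 entries, a list of its own where there are three numbers: the shift along the tool's x, y, z in m, then the turn, a rotation vector about the tool's x, y, z in rad, then the finger opening in m, from 0 to 0.0918. In form: [[[dx, dy, dz], [ax, ay, az], claw], ...]. A call has exactly 5 rows; each row is the pose to reach, as a shift and turn from the pose commanded when the call began, along the tool's axes at that moment; what a row does not reach only later rows make up. A row lasts 1/10 s, in which the tool goes at most 50 mm and 8.59 degrees, less where a joint would pass 70% of its speed; a pose out of reach is approached as far as the arm can. A call with a gripper value outside its range is refused whole. The fingers move at their own pace and stop on an object; "squeeze" is the grip in N (left out, the last holds). Time passes only in rows, so rows that repeat a pose let the fingers close, or fill a call up. It gives the time, the measured TCP pose, the force, the opening and the grip force at its end, in the units of the state.
- robot.observe(): the state, without advancing time (a new reading comes with each control period).
- robot.read_camera(name): name is "scene" or "side" or "wrist"; returns the picture (384x512x3 uint8, red, green, blue); there is no depth.
- robot.camera_model(name): a dict with "fx", "fy", "cx", "cy" (pixels), "R" (3x3) and "t" (3): a world point X has camera coordinates R X + t. Camera axes: x right, y down, z forward; pixel columns grow to the right and rows downward; lengths in m; the calibration is good to about 2 mm. A picture is of the moment at which its call begins: read the wrist's pose just before it. camera_model takes no time and is no camera call; for the wrist camera it gives the pose at the moment of the call.
- robot.hand_in(): hands the job in; it is judged then, once.
The state is a dict: "time": time; "qpos": joint angles; "qvel": joint speeds; "joint_efforts": joint torques, N m; "tool_pos": TCP position; "tool_rot": TCP orientation; "contact_force": force on the tool from outside, world axes, zero at the start; "torque": the same for the moment, N m; "opening": finger opening in m; "grip_force": force on a finger pad.
Only numpy, scipy, OpenCV 4.12 (cv2) and the standard library are available. Lean on these libraries where they do the work, as an engineer would, in place of code of your own. Each camera call takes 0.05 s, during which the arm holds its last target. There are 200 camera calls.

TASK

Check the two wooden putty rollers on the green glass plate: one after the other, and without lifting them, roll each across the glass to the far rail, turning over as it goes and not dragged. Then pick up the one that rocks, the barrel-shaped one, and put it in the red reject tray. Leave the straight roller lying on the glass.

Things in the scene. Friction and masses are not known exactly. Their poses are not given: they have to be found in the camera images.
- plate: Fixed green glass plate on the table, 280 mm (x) by 300 mm (y), glass 10 mm thick. Origin: centre of the underside (glass surface at z = 10 mm). Its x axis points away from the robot to the far rail (within 12 degrees). Aluminium rails stand 7 mm above the glass: far edge (inner face x = 130 mm), sides (inner faces y = -140 and 140 mm). Near edge open. The far rail stops a roller.
- straight_roller: Straight beech roller: cylinder 90 mm long, 32 mm diameter, about 55 g. Origin: middle, on its axis; y is the roller's axis, z points to a black line along it that faces up at the start. Starts on the near half of the glass, 70 mm left or right of the plate's middle, axis along the plate's y within 6 degrees. Pushed from behind it rolls, and soon stops when left alone.
- barrel_roller: Same wood, worn to a barrel: 90 mm long, 36 mm diameter in the middle, 27 mm at the ends, about 55 g; rests on its belly and rocks end to end. Origin: middle, on its axis; y is the roller's axis, z points to a short black line on the belly, up at the start. Starts beside the straight roller on the other side of the plate's middle (left or right varies), rolls and stops like it.
- tray: Fixed open red plastic reject tray on the table, to the left or right of the plate, 180 mm along its x by 160 mm along its y, 40 mm high, walls and floor 5 mm thick. Origin: centre of the underside (the inner floor is at z = 5 mm).

How it is judged:
On the way, in this order (a step that is already met when the one before it is completed fails the run):
1. one roller turns over as it rolls across the glass ((((z of straight_roller in the frame of plate between 0.02 and 0.036 m and x of straight_roller in the frame of plate between -0.14 and 0.13 m and y of straight_roller in the frame of plate between -0.14 and 0.14 m) and x of straight_roller in the frame of plate below 0.085 m and angle between straight_roller's own z axis and vertical above 1.5 rad and angular speed of straight_roller above 0.3 rad/s) or ((z of barrel_roller in the frame of plate between 0.022 and 0.038 m and x of barrel_roller in the frame of plate between -0.14 and 0.13 m and y of barrel_roller in the frame of plate between -0.14 and 0.14 m) and x of barrel_roller in the frame of plate below 0.085 m and angle between barrel_roller's own z axis and vertical above 1.5 rad and angular speed of barrel_roller above 0.3 rad/s))), for 0.02 s.
2. with that one at the far rail, the other one turns over as it rolls across the glass (((((z of straight_roller in the frame of plate between 0.02 and 0.036 m and x of straight_roller in the frame of plate between -0.14 and 0.13 m and y of straight_roller in the frame of plate between -0.14 and 0.14 m) and x of straight_roller in the frame of plate above 0.085 m) and ((z of barrel_roller in the frame of plate between 0.022 and 0.038 m and x of barrel_roller in the frame of plate between -0.14 and 0.13 m and y of barrel_roller in the frame of plate between -0.14 and 0.14 m) and x of barrel_roller in the frame of plate below 0.085 m and angle between barrel_roller's own z axis and vertical above 1.5 rad and angular speed of barrel_roller above 0.3 rad/s)) or (((z of barrel_roller in the frame of plate between 0.022 and 0.038 m and x of barrel_roller in the frame of plate between -0.14 and 0.13 m and y of barrel_roller in the frame of plate between -0.14 and 0.14 m) and x of barrel_roller in the frame of plate above 0.085 m) and ((z of straight_roller in the frame of plate between 0.02 and 0.036 m and x of straight_roller in the frame of plate between -0.14 and 0.13 m and y of straight_roller in the frame of plate between -0.14 and 0.14 m) and x of straight_roller in the frame of plate below 0.085 m and angle between straight_roller's own z axis and vertical above 1.5 rad and angular speed of straight_roller above 0.3 rad/s)))), for 0.02 s.
3. both rollers lie on the glass at the far rail (z of straight_roller in the frame of plate between 0.02 and 0.036 m and x of straight_roller in the frame of plate between -0.14 and 0.13 m and y of straight_roller in the frame of plate between -0.14 and 0.14 m and x of each of straight_roller, barrel_roller in the frame of plate above 0.085 m and z of barrel_roller in the frame of plate between 0.022 and 0.038 m and x of barrel_roller in the frame of plate between -0.14 and 0.13 m and y of barrel_roller in the frame of plate between -0.14 and 0.14 m), for 0.1 s.
At the end, for the whole second after the job is handed in: The barrel roller lies at rest in the red tray, its middle inside the tray and under 42 mm above the tray's underside; the straight roller lies at rest on the glass. Before that each had been rolled until its middle was within 45 mm of the far rail's inner face (z of straight_roller in the frame of plate between 0.02 and 0.036 m and x of straight_roller in the frame of plate between -0.14 and 0.13 m and y of straight_roller in the frame of plate between -0.14 and 0.14 m and linear speed of each of straight_roller, barrel_roller below 0.02 m/s and angular speed of each of straight_roller, barrel_roller below 0.5 rad/s and x of barrel_roller in the frame of tray between -0.09 and 0.09 m and y of barrel_roller in the frame of tray between -0.08 and 0.08 m and z of barrel_roller in the frame of tray between 0.012 and 0.042 m); the robot touches nothing.
It fails at once if the straight roller is lifted more than 30 mm off the glass (z of straight_roller in the frame of plate above 0.056 m).
It fails at once if the barrel roller is lifted more than 30 mm off the glass within 70 mm of where it started (distance of barrel_roller from where it was at the start of the episode below 0.07 m and z of barrel_roller in the frame of plate above 0.058 m).
It also fails if it takes over 64 s, if anything falls off the work surface, if the arm or the gripper's body presses on something with over 40 N, if the wrist force passes 120 N, or if a joint passes its speed limit or range.

## Working session

There is one attempt and no reset: what is moved stays moved. The work goes in short steps, Python scripts to look and compute and a tool call to move; the robot and the scene stay as the last step left them, time stands still between calls to the robot, and variables do not carry over. Pictures are saved under pics/ and viewed, at most 10 in all, crops included, and the job is handed in when it is done.

Besides the shell and the picture viewer there is one more tool, called after "Emit:" as name(argument=value, ...), one argument or row to a line, values as JSON. arm_command: Moves the arm, as the interface text tells. Its arguments: {"type":"object","properties":{"moves":{"type":"array"},"squeeze":{"type":"number"}},"required":["moves"]}

```bash
mkdir -p pics; cat > h.py <<'E'
import numpy as np, cv2
from cell import robot
def ray(cm,u,v):
    d=cm["R"].T@np.array([(u-cm["cx"])/cm["fx"],(v-cm["cy"])/cm["fy"],1.]); o=-cm["R"].T@np.array(cm["t"]); return o,d
def onplane(cm,u,v,z):
    o,d=ray(cm,u,v); return o+d*(z-o[2])/d[2]
def tri(c1,p1,c2,p2):
    o1,d1=ray(c1,*p1);o2,d2=ray(c2,*p2)
    s=np.linalg.lstsq(np.c_[d1,-d2],o2-o1,rcond=None)[0]
    a,b=o1+s[0]*d1,o2+s[1]*d2; return (a+b)/2,np.linalg.norm(a-b)
E
python3 - <<'E'
from h import *
s=robot.observe();print({k:np.round(v,3) for k,v in s.items()})
ims=[]
for n in("scene","side"):
    im=robot.read_camera(n);cv2.imwrite(f"pics/{n}0.png",im[:,:,::-1]);cm=robot.camera_model(n)
    print(n,cm)
    
E
```

```text
{'time': np.float64(0.0), 'qpos': array([-1.296,  0.343,  1.525, -0.   ,  1.275, -0.146]), 'qvel': array([ 0.   , -0.001,  0.001, -0.001, -0.001,  0.   ]), 'joint_efforts': array([-1.0000e-03, -4.3124e+01, -2.4421e+01,  7.2000e-02,  5.6000e-02,
       -0.0000e+00]), 'tool_pos': array([ 0.214, -0.479,  0.193]), 'tool_rot': array([-3.14 , -0.   ,  0.421]), 'contact_force': array([-0.373, -0.208,  0.641]), 'torque': array([-0.001,  0.039, -0.068]), 'grip_force': np.float64(0.0), 'opening': np.float64(0.091)}
scene {'fx': 347.4723760650625, 'fy': 347.4723760650625, 'cx': 254.97369026546613, 'cy': 189.01514938945036, 'R': array([[-0.90343531,  0.42809128,  0.02329131],
       [ 0.21878787,  0.5070831 , -0.83366576],
       [-0.36869568, -0.74806723, -0.55177796]]), 't': array([ 0.49332384, -0.08141529,  1.12327842])}
side {'fx': 385.63975182517686, 'fy': 385.63975182517686, 'cx': 257.38970005188446, 'cy': 183.14832228769816, 'R': array([[-0.87634921, -0.4810461 ,  0.02463154],
       [-0.28096739,  0.46897981, -0.83732626],
       [ 0.39124083, -0.74071086, -0.54614836]]), 't': array([0.46471864, 0.20652044, 0.81628949])}
```

View pics/scene0.png

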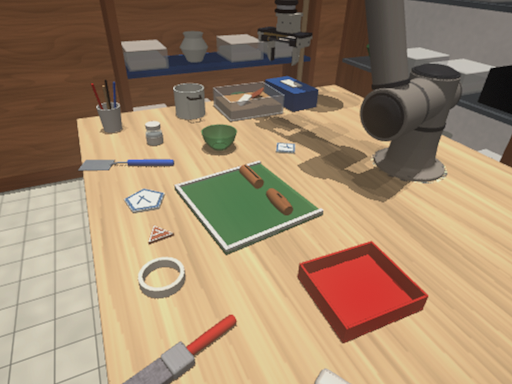

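View pics/side0.png

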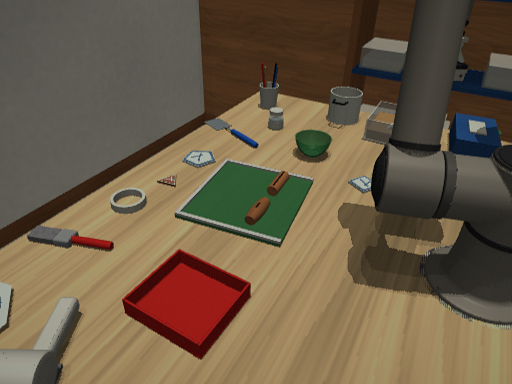

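The scene view shows the straight roller at about (251,176), the barrel at (279,201) and the tray at (360,288). In the side view they are at (278,183), (258,210) and (190,297). The wrist isn't over the plate yet.

```bash
cat > m.py <<'E'
from h import *
def blobs(im):
    hsv=cv2.cvtColor(im,cv2.COLOR_RGB2HSV); H,S,V=cv2.split(hsv)
    g=((H>50)&(H<75)&(S>120)).astype(np.uint8)
    n,l,st,c=cv2.connectedComponentsWithStats(g); k=1+np.argmax(st[1:,4])
    hull=cv2.convexHull(cv2.findContours((l==k).astype(np.uint8),0,1)[0][0])
    ins=cv2.fillConvexPoly(np.zeros_like(g),hull,1)
    r=((H<16)&(S>90)&(ins>0)).astype(np.uint8); r=cv2.morphologyEx(r,cv2.MORPH_CLOSE,np.ones((5,5)))
    cs=[c for c in cv2.findContours(r,0,1)[0] if cv2.contourArea(c)>60]
    return hull,cs
def quad(h):
    for e in np.linspace(.01,.08,30):
        a=cv2.approxPolyDP(h,e*cv2.arcLength(h,True),True)
        if len(a)<=4: return a.reshape(-1,2).astype(float)
E
python3 - <<'E'
from m import *
d={}
for n in("scene","side"):
    im=cv2.imread(f"pics/{n}0.png")[:,:,::-1].copy();cm=robot.camera_model(n)
    h,cs=blobs(im)
    q=np.array([onplane(cm,*p,.01) for p in quad(h)]);print(n,"glass corners",q.round(3).tolist(),"ctr",q.mean(0).round(3))
    L=[]
    for c in cs:
        M=cv2.moments(c);L.append((M["m10"]/M["m00"],M["m01"]/M["m00"]));
        (cx,cy),wh,a=cv2.minAreaRect(c); vx,vy=cv2.fitLine(c,2,0,.01,.01)[:2,0]
        p=onplane(cm,cx,cy,.027);e=onplane(cm,cx+vx*5,cy+vy*5,.027)-p
        print(" roller",np.round(L[-1],1),wh,p.round(3),"axisdeg",np.degrees(np.arctan2(e[1],e[0])).round(1))
    hsv=cv2.cvtColor(im,cv2.COLOR_RGB2HSV)
    r=(((hsv[:,:,0]<6)|(hsv[:,:,0]>174))&(hsv[:,:,1]>200)).astype(np.uint8)
    c=max(cv2.findContours(r,0,1)[0],key=cv2.contourArea)
    # bright floor
    qt=quad(cv2.convexHull(c)); 
    print(" tray hull",qt.tolist(),[onplane(cm,*p,.04).round(3).tolist() for p in qt])
    d[n]=(cm,L)
for a in d["scene"][1]:
    for b in d["side"][1]:
        print(np.round(a),np.round(b),[np.round(x,4) for x in tri(d["scene"][0],a,d["side"][0],b)])
E
```

```text
Traceback (most recent call last):
  File "m.py", line 5, in blobs
    n,l,st,c=cv2.connectedComponentsWithStats(g); k=1+np.argmax(st[1:,4])
                                                      ~~~~~~~~~^^^^^^^^^^
ValueError: attempt to get argmax of an empty sequence
```

```bash
sed -i 's/(H>50)&(H<75)&(S>120)/(H>40)\&(H<95)\&(S>80)/' m.py; cat > m0.py <<'E'
from m import *
d={}
for n in("scene","side"):
    im=cv2.imread(f"pics/{n}0.png")[:,:,::-1].copy();cm=robot.camera_model(n)
    h,cs=blobs(im)
    print(cv2.cvtColor(im,cv2.COLOR_RGB2HSV)[200,230],cv2.cvtColor(im,cv2.COLOR_RGB2HSV)[210,258])
    q=np.array([onplane(cm,*p,.01) for p in quad(h)]);print(n,"glass corners",q.round(3).tolist(),"ctr",q.mean(0).round(3))
    L=[]
    for c in cs:
        M=cv2.moments(c);L.append((M["m10"]/M["m00"],M["m01"]/M["m00"]));
        (cx,cy),wh,a=cv2.minAreaRect(c); vx,vy=cv2.fitLine(c,2,0,.01,.01)[:2,0]
        p=onplane(cm,cx,cy,.027);e=onplane(cm,cx+vx*5,cy+vy*5,.027)-p
        print(" roller",np.round(L[-1],1),wh,p.round(3),"axisdeg",np.degrees(np.arctan2(e[1],e[0])).round(1))
    hsv=cv2.cvtColor(im,cv2.COLOR_RGB2HSV)
    r=(((hsv[:,:,0]<6)|(hsv[:,:,0]>174))&(hsv[:,:,1]>200)).astype(np.uint8)
    c=max(cv2.findContours(r,0,1)[0],key=cv2.contourArea)
    qt=quad(cv2.convexHull(c)); 
    print(" tray hull",qt.tolist(),[onplane(cm,*p,.04).round(3).tolist() for p in qt])
    d[n]=(cm,L)
for a in d["scene"][1]:
    for b in d["side"][1]:
        print(np.round(a),np.round(b),[np.round(x,4) for x in tri(d["scene"][0],a,d["side"][0],b)])
E
python3 m0.py
```

```text
[ 59  90 125] [ 59  93 123]
scene glass corners [[0.414, 0.095, 0.01], [0.674, 0.124, 0.01], [0.706, -0.133, 0.01], [0.449, -0.17, 0.01]] ctr [ 0.561 -0.021  0.01 ]
 roller [279.3 201.2] (31.11269760131836, 12.020814895629883) [0.501 0.048 0.027] axisdeg 92.2
 roller [252.  176.9] (25.45584487915039, 9.192387580871582) [ 0.515 -0.089  0.027] axisdeg 96.0Traceback (most recent call last):
  File "m0.py", line 16, in <module>
    c=max(cv2.findContours(r,0,1)[0],key=cv2.contourArea)
ValueError: max() iterable argument is empty
```

```bash
sed -i 's/(H<16)&(S>90)/(H<18)\&(S>70)/' m.py; sed -i 's/>200)).as/>130)).as/;s/^    print(cv2.*$/    print(cv2.cvtColor(im,cv2.COLOR_RGB2HSV)[[288,297,201,210],[360,190,279,258]].tolist())/' m0.py; python3 m0.py
```

```text
[[1, 194, 212], [17, 94, 220], [12, 138, 161], [59, 93, 123]]
scene glass corners [[0.414, 0.095, 0.01], [0.674, 0.124, 0.01], [0.706, -0.133, 0.01], [0.449, -0.17, 0.01]] ctr [ 0.561 -0.021  0.01 ]
 roller [279.2 201.2] (31.11269760131836, 12.727920532226562) [0.502 0.049 0.027] axisdeg 91.9
 roller [251.9 176.9] (25.45584487915039, 9.899494171142578) [ 0.516 -0.088  0.027] axisdeg 96.0
 tray hull [[372.0, 242.0], [427.0, 296.0], [343.0, 341.0], [300.0, 263.0]] [[0.401, 0.278, 0.04], [0.408, 0.432, 0.04], [0.602, 0.441, 0.04], [0.575, 0.268, 0.04]]
[[19, 107, 158], [1, 217, 156], [63, 125, 90], [13, 162, 118]]
side glass corners [[0.676, 0.128, 0.01], [0.708, -0.13, 0.01], [0.442, -0.165, 0.01], [0.408, 0.111, 0.01]] ctr [ 0.559 -0.014  0.01 ]
 roller [264.9 199.9] (12.962422370910645, 61.68864059448242) [ 0.506 -0.004  0.027] axisdeg -86.1
 tray hull [[179.0, 249.0], [249.0, 283.0], [201.0, 358.0], [122.0, 299.0]] [[0.572, 0.271, 0.04], [0.397, 0.279, 0.04], [0.385, 0.452, 0.04], [0.578, 0.428, 0.04]]
[279. 201.] [265. 200.] [array([0.497 , 0.0331, 0.0319]), np.float64(0.0289)]
[252. 177.] [265. 200.] [array([ 0.5254, -0.0443,  0.0226]), np.float64(0.0533)]
```

Emit:
arm_command(
  moves=[
    [[0.026,-0.022,-0.004],[0,0,0],0.05],
    [[0.054,-0.045,-0.008],[0,0,0],0.05],
    [[0.082,-0.068,-0.012],[0,0,0],0.05],
    [[0.11,-0.091,-0.016],[0,0,0],0.05],
    [[0.138,-0.114,-0.02],[0,0,0],0.05],
  ],
)

```text
time: 0.6
tool_pos: [0.2941, -0.3173, 0.2139]
tool_rot: [-3.141, 0.0, 0.42]
contact_force: [0.8, -0.8, 0.8]
opening: 0.0562
grip_force: 0.0
```

Emit:
arm_command(
  moves=[
    [[0.028,-0.023,-0.004],[0,0,0],0.05],
    [[0.056,-0.046,-0.008],[0,0,0],0.05],
    [[0.084,-0.069,-0.012],[0,0,0],0.05],
    [[0.112,-0.092,-0.016],[0,0,0],0.05],
    [[0.14,-0.115,-0.02],[0,0,0],0.05],
  ],
)

```text
time: 1.1
tool_pos: [0.3749, -0.1551, 0.234]
tool_rot: [-3.141, 0.0, 0.421]
contact_force: [0.6, -0.7, 0.4]
opening: 0.0499
grip_force: 0.0
```

Emit:
arm_command(
  moves=[
    [[0.024,-0.02,-0.002],[0,0,0.06],0.05],
    [[0.048,-0.04,-0.004],[0,0,0.12],0.05],
    [[0.072,-0.06,-0.008],[0,0,0.18],0.05],
    [[0.095,-0.08,-0.01],[0,0,0.24],0.05],
    [[0.115,-0.098,-0.01],[0,0,0.303],0.05],
  ],
)

```text
time: 1.6
tool_pos: [0.44, -0.0187, 0.244]
tool_rot: [3.142, -0.0, 0.116]
contact_force: [0.1, -1.0, -1.2]
opening: 0.0498
grip_force: 0.0
```

```bash
python3 - <<'E'
from h import *
cm=robot.camera_model("wrist");s=robot.observe();im=robot.read_camera("wrist");cv2.imwrite("pics/w1.png",im[:,:,::-1])
np.save("w1.npy",cm,allow_pickle=True);print(s["time"],s["tool_pos"],s["tool_rot"],s["opening"])
E
```

```text
1.6 [ 0.44001941 -0.0187486   0.24402767] [ 3.14157774e+00 -1.86009198e-05  1.15789859e-01] 0.04977297782584245
```

View pics/w1.png

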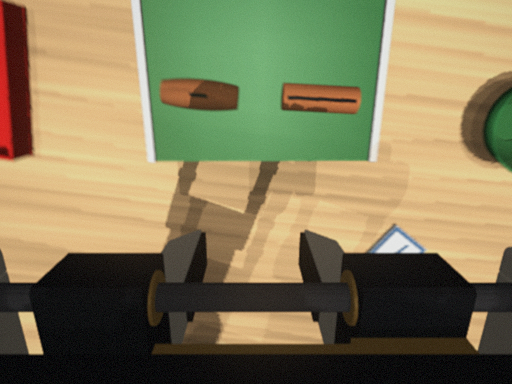

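The wrist view shows the barrel at about (200,95), the straight roller at (321,98) and the near glass edge on row 160, between columns 152 and 377. The tool yaw is aligned with the plate.

```bash
python3 - <<'E'
from m import *
cm=np.load("w1.npy",allow_pickle=True).item();im=cv2.imread("pics/w1.png")[:,:,::-1].copy()
s=robot.observe();T=s["tool_pos"];y=s["tool_rot"][2];ex=np.array([np.cos(y),np.sin(y)]);ey=np.array([np.sin(y),-np.cos(y)])
f=lambda P:np.round([(P[:2]-T[:2])@ex,(P[:2]-T[:2])@ey,P[2]],4)
h,cs=blobs(im);q=quad(h);print("glass tool-frame",[f(onplane(cm,*p,.01)).tolist() for p in q])
sc=robot.camera_model("scene");S=[(279.2,201.2),(251.9,176.9)]
for c in cs:
    M=cv2.moments(c);u=(M["m10"]/M["m00"],M["m01"]/M["m00"])
    vx,vy=cv2.fitLine(c,2,0,.01,.01)[:2,0]
    print(np.round(u),cv2.minAreaRect(c)[1],"plane",f(onplane(cm,*u,.032)),"img axis deg",np.degrees(np.arctan2(vy,vx)).round(1),
      [ (f(t[0]).tolist(),round(t[1],4)) for t in (tri(cm,u,sc,p) for p in S)])
E
```

```text
glass tool-frame [[0.1741, 0.1527, 0.01], [-0.0126, 0.1525, 0.01], [-0.0132, -0.1251, 0.01], [0.1735, -0.1259, 0.01]]
[321.  98.] (77.9908447265625, 26.23731803894043) plane [0.0662 0.0828 0.032 ] img axis deg 2.8 [([0.0285, 0.0681, -0.0536], np.float64(0.0931)), ([0.0645, 0.0836, 0.0231], np.float64(0.0032))]
[199.  94.] (28.0, 76.0) plane [ 0.0705 -0.0624  0.032 ] img axis deg 5.1 [([0.0707, -0.0624, 0.0305], np.float64(0.0006)), ([0.1003, -0.0359, 0.101], np.float64(0.0635))]
```

Emit:
arm_command(
  moves=[
    [[0.003,0.02,0.04],[0,0,0],0.05],
    [[0.006,0.04,0.08],[0,0,0],0.05],
    [[0.009,0.06,0.12],[0,0,0],0.05],
    [[0.012,0.078,0.16],[0,0,0],0.05],
    [[0.013,0.083,0.195],[0,0,0],0.05],
  ],
)

```text
time: 2.15
tool_pos: [0.4621, -0.1026, 0.047]
tool_rot: [3.141, 0.001, 0.117]
contact_force: [-0.5, 0.1, 0.4]
opening: 0.0502
grip_force: 0.0
```

Emit:
arm_command(
  moves=[
    [[0,0,0.015],[0,0,0],0.05],
    [[0,0,0.026],[0,0,0],0.05],
    [[0,0,0.031],[0,0,0],0.05],
    [[0,0,0.031],[0,0,0],0.05],
    [[0.005,0,0.031],[0,0,0],0.05],
  ],
)

```text
time: 2.65
tool_pos: [0.4676, -0.1006, 0.0188]
tool_rot: [3.141, -0.001, 0.118]
contact_force: [-0.3, 0.8, -0.1]
opening: 0.0501
grip_force: 0.0
```

Emit:
arm_command(
  moves=[
    [[0.007,0,0],[0,0,0],0.05],
    [[0.014,0,0],[0,0,0],0.05],
    [[0.022,0,0],[0,0,0],0.05],
    [[0.03,0,0],[0,0,0],0.05],
    [[0.038,0,0],[0,0,0],0.05],
  ],
)

```text
time: 3.15
tool_pos: [0.5058, -0.0959, 0.018]
tool_rot: [3.141, -0.0, 0.118]
contact_force: [0.6, -0.3, -0.2]
opening: 0.0499
grip_force: 0.0
```

```bash
cat > w.py <<'E'
import sys
from m import *
n=sys.argv[1]
cm=robot.camera_model("wrist");s=robot.observe();im=robot.read_camera("wrist");cv2.imwrite(f"pics/{n}.png",im[:,:,::-1])
# plate frame
y=.116;ex=np.array([np.cos(y),np.sin(y)]);ey=np.array([-np.sin(y),np.cos(y)])
O=np.array([.44002,-.01875])+.127*ex-.0135*ey
P=lambda p:np.round([(p[:2]-O)@ex,(p[:2]-O)@ey,p[2]],4)
print(s["time"].round(2),"tcp plate",P(s["tool_pos"]),s["tool_rot"].round(3),s["contact_force"].round(1))
h,cs=blobs(im)
for c in cs:
    M=cv2.moments(c);u=(M["m10"]/M["m00"],M["m01"]/M["m00"]);vx,vy=cv2.fitLine(c,2,0,.01,.01)[:2,0]
    print(np.round(u),np.round(cv2.minAreaRect(c)[1]),P(onplane(cm,*u,.03)),np.degrees(np.arctan2(vy,vx)).round(1))
E
python3 w.py w2
```

```text
Traceback (most recent call last):
  File "w.py", line 9, in <module>
    print(s["time"].round(2),"tcp plate",P(s["tool_pos"]),s["tool_rot"].round(3),s["contact_force"].round(1))
          ^^^^^^^^^^^^^^^
AttributeError: 'float' object has no attribute 'round'
```

```bash
sed -i 's/s\["time"\].round(2)/s["time"]/' w.py; python3 w.py w3
```

```text
3.2 tcp plate [-0.0692 -0.0711  0.0182] [ 3.141e+00 -2.000e-03  1.180e-01] [ 1.8 -1.1 -0.3]
[245. 213.] [159.  51.] [-0.0587 -0.0657  0.03  ] 3.2
[ 42. 212.] [60. 92.] [-0.0581  0.0539  0.03  ] 4.9
```

View pics/w3.png

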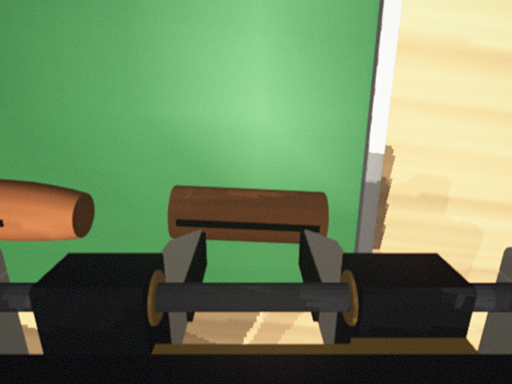

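The straight roller is right in front of the fingers at (248,213), with its line visible. The barrel is at the left edge. Now I push.

Emit:
arm_command(
  moves=[
    [[0.008,0,0],[0,0,0],0.05],
    [[0.016,0,0],[0,0,0],0.05],
    [[0.024,0,0],[0,0,0],0.05],
    [[0.032,0,0],[0,0,0],0.05],
    [[0.04,0,0],[0,0,0],0.05],
  ],
)

```text
time: 3.75
tool_pos: [0.5455, -0.0913, 0.018]
tool_rot: [3.141, -0.0, 0.118]
contact_force: [0.2, -0.2, 0.8]
opening: 0.0499
grip_force: 0.0
```

```bash
python3 w.py w4
```

```text
3.75 tcp plate [-0.0307 -0.0708  0.018 ] [ 3.141 -0.     0.118] [ 0.2 -0.2  0.8]
[247. 252.] [13. 93.] [-0.0454 -0.0667  0.03  ] 0.5
[ 60. 246.] [91.  7.] [-0.0416  0.0477  0.03  ] 9.5
```

View pics/w4.png

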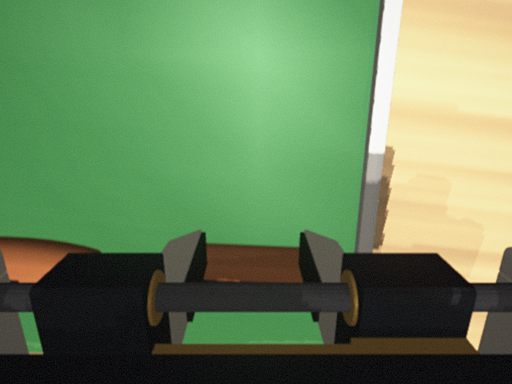

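```bash
python3 - <<'E'
from h import *
cm=robot.camera_model("wrist");s=robot.observe();R=np.array(cm["R"]);t=np.array(cm["t"])
print("cam centre",-R.T@t,"axis",R[2],s["tool_pos"],s["contact_force"])
for n in("scene","side","wrist"):
    cm=robot.camera_model(n);p=cm["R"]@s["tool_pos"]+cm["t"];print(n,cm["fx"]*p[0]/p[2]+cm["cx"],cm["fy"]*p[1]/p[2]+cm["cy"])
a=robot.read_camera("scene")[130:250,170:330];b=robot.read_camera("side")[130:250,170:330]
cv2.imwrite("pics/s5.png",cv2.resize(np.vstack([a,b])[:,:,::-1],None,fx=2.5,fy=2.5))
E
```

```text
cam centre [ 0.62924761 -0.08040517  0.20951818] axis [-0.30573272 -0.03683989 -0.9514044 ] [ 0.54677363 -0.09132153  0.01813518] [ 1.39237664  0.06053008 -0.09445114]
scene 241.0313310717905 180.78420329203078
side 267.99904613970403 181.3341194175246
wrist 253.96490005874944 221.70091773372886
```

View pics/s5.png

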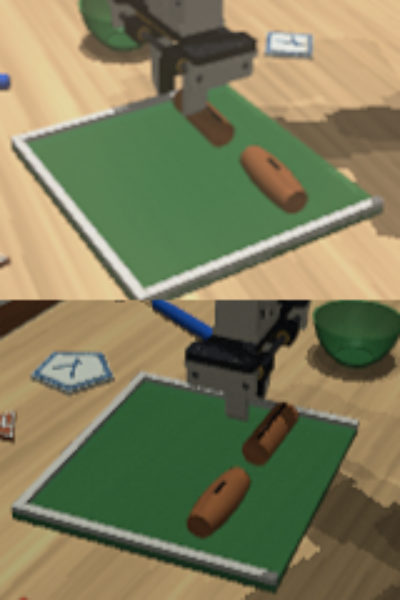

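The rollers have not moved. In the two crops the fingertips are in front of the straight roller and look higher than the TCP reading implies. I'll triangulate the tip height from pixels I've already read.

```bash
python3 - <<'E'
from h import *
c={n:robot.camera_model(n) for n in("scene","side","wrist")};w=c["wrist"];print(w["fx"],"depth from 50mm gap",w["fx"]*.05/95)
print(tri(w,(185,238),c["scene"],(170+193/2.5,130+112/2.5)))
print(tri(w,(185,238),c["side"],(170+237/2.5,130+118/2.5)))
print(tri(c["side"],(170+237/2.5,130+118/2.5),c["scene"],(170+193/2.5,130+112/2.5)))
R=np.array(w["R"]);T=robot.observe()["tool_pos"]
ey=np.array([-.117,.993,0])
for h in(0,.01,.02,.03):
  for sx in (-.0095,.0095):
    P=T+ey*.025+np.array([.993,.117,0])*sx+[0,0,h];p=R@P+w["t"];print(h,sx,w["fx"]*p[:2]/p[2]+[w["cx"],w["cy"]])
im=robot.read_camera("wrist")[215:300,150:220];cv2.imwrite("pics/w6.png",cv2.resize(im[:,:,::-1],None,fx=6,fy=6))
E
```

```text
326.6617671237646 depth from 50mm gap 0.17192724585461297
(array([ 0.54658725, -0.05456202,  0.05699985]), np.float64(0.00399347862322867))
(array([ 0.54293444, -0.05566574,  0.0512864 ]), np.float64(0.006437282148966217))
(array([ 0.5415878 , -0.06048254,  0.05204188]), np.float64(0.003062337148644778))
0 -0.0095 [215.15992342 235.23091232]
0 0.0095 [214.11664299 207.71273962]
0.01 -0.0095 [213.40427639 242.39897015]
0.01 0.0095 [212.25732733 213.75645752]
0.02 -0.0095 [211.47438662 250.27843639]
0.02 0.0095 [210.20763971 220.41898073]
0.03 -0.0095 [209.34296007 258.98074871]
0.03 0.0095 [207.93676483 227.80047462]
```

View pics/w6.png

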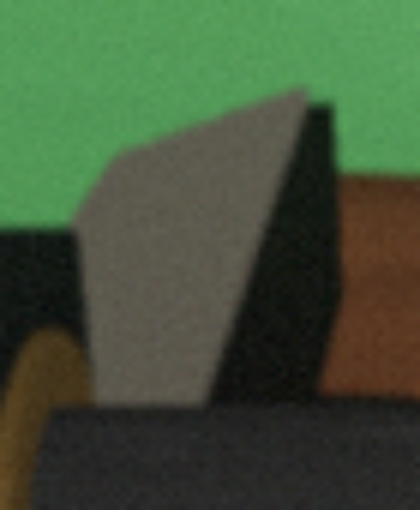

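The crop shows the tip edge near (201,230) in the full image, which puts the fingertips about 35 mm above the reported TCP. That explains why they passed over the roller. I'll lift, go back behind it, and lower carefully while watching the force.

Emit:
arm_command(
  moves=[
    [[0,0,-0.025],[0,0,0],0.05],
    [[-0.025,0,-0.025],[0,0,0],0.05],
    [[-0.05,0,-0.025],[0,0,0],0.05],
    [[-0.072,0,-0.025],[0,0,0],0.05],
    [[-0.08,0,-0.02],[0,0,0],0.05],
  ],
)

```text
time: 4.45
tool_pos: [0.4634, -0.1007, 0.0383]
tool_rot: [-3.141, 0.001, 0.117]
contact_force: [-0.2, 0.3, -0.6]
opening: 0.0498
grip_force: 0.0
```

Emit:
arm_command(
  moves=[
    [[0,0,0.01],[0,0,0],0.05],
    [[0,0,0.02],[0,0,0],0.05],
    [[0,0,0.025],[0,0,0],0.05],
    [[0,0,0.028],[0,0,0],0.05],
    [[0,0,0.03],[0,0,0],0.05],
  ],
)

```text
time: 4.95
tool_pos: [0.4655, -0.1006, 0.0074]
tool_rot: [-3.141, 0.0, 0.118]
contact_force: [-0.2, -0.2, -1.1]
opening: 0.0503
grip_force: 0.0
```

Emit:
arm_command(
  moves=[
    [[0,0,0.002],[0,0,0],0.05],
    [[0,0,0.004],[0,0,0],0.05],
    [[0,0,0.006],[0,0,0],0.05],
    [[0,0,0.008],[0,0,0],0.05],
    [[0,0,0.008],[0,0,0],0.05],
  ],
)

```text
time: 5.45
tool_pos: [0.4651, -0.1007, -0.0002]
tool_rot: [-3.142, 0.0, 0.118]
contact_force: [-0.2, -0.1, -0.4]
opening: 0.0499
grip_force: 0.0
```

With the TCP reading at z = 0, the fingertips still touch nothing, although the glass is at 10 mm. That confirms the tips are short of the reported TCP. I'll continue slowly.

Emit:
arm_command(
  moves=[
    [[0,0,0.003],[0,0,0],0.05],
    [[0,0,0.006],[0,0,0],0.05],
    [[0,0,0.009],[0,0,0],0.05],
    [[0,0,0.011],[0,0,0],0.05],
    [[0,0,0.012],[0,0,0],0.05],
  ],
)

```text
time: 5.95
tool_pos: [0.4651, -0.1007, -0.0123]
tool_rot: [-3.141, 0.0, 0.118]
contact_force: [-0.1, 0.4, 0.1]
opening: 0.0499
grip_force: 0.0
```

```bash
python3 w.py w7; python3 - <<'E'
from h import *
a=robot.read_camera("scene")[130:250,170:330];b=robot.read_camera("side")[130:250,170:330]
cv2.imwrite("pics/s7.png",cv2.resize(np.vstack([a,b])[:,:,::-1],None,fx=2.5,fy=2.5))
E
```

```text
5.95 tcp plate [-0.1116 -0.0708 -0.0123] [-3.141  0.     0.118] [-0.1  0.4  0.1]
[247. 156.] [209.  66.] [-0.0598 -0.0671  0.03  ] 2.7
[ 24. 154.] [68. 53.] [-0.0594  0.0361  0.03  ] 81.5
```

View pics/s7.png

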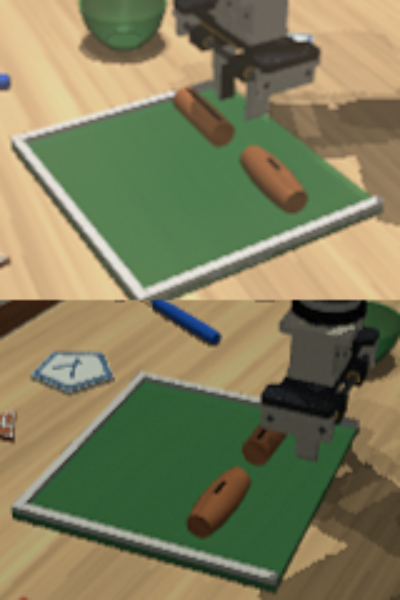

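```bash
python3 - <<'E'
from h import *
c={n:robot.camera_model(n) for n in("scene","side")}
print(tri(c["scene"],(272,177.2),c["side"],(293.2,194.8)),robot.observe()["tool_pos"])
E
```

```text
(array([ 0.45868953, -0.07008307,  0.01837296]), np.float64(0.004073835812719125)) [ 0.46523949 -0.10074518 -0.01206732]
```

Emit:
arm_command(
  moves=[
    [[0,0,0.001],[0,0,0],0.05],
    [[0,0,0.002],[0,0,0],0.05],
    [[0,0,0.003],[0,0,0],0.05],
    [[0,0,0.004],[0,0,0],0.05],
    [[0,0,0.004],[0,0,0],0.05],
  ],
)

```text
time: 6.6
tool_pos: [0.4652, -0.1007, -0.0161]
tool_rot: [-3.142, 0.0, 0.118]
contact_force: [0.2, 0.3, 0.1]
opening: 0.0499
grip_force: 0.0
```

Emit:
arm_command(
  moves=[
    [[0.008,0,0],[0,0,0],0.05],
    [[0.016,0,0],[0,0,0],0.05],
    [[0.024,0,0],[0,0,0],0.05],
    [[0.032,0,0],[0,0,0],0.05],
    [[0.04,0,0],[0,0,0],0.05],
  ],
)

```text
time: 7.1
tool_pos: [0.5059, -0.0959, -0.016]
tool_rot: [3.141, -0.0, 0.118]
contact_force: [0.2, -0.1, -0.3]
opening: 0.05
grip_force: 0.0
```

```bash
python3 w.py w8
```

```text
7.1 tcp plate [-0.0705 -0.0708 -0.016 ] [ 3.141 -0.     0.118] [ 0.2 -0.1 -0.3]
[ 30. 235.] [67. 63.] [-0.0576  0.0392  0.03  ] 53.6
[247. 207.] [202.  77.] [-0.0431 -0.0671  0.03  ] 1.8
```

Emit:
arm_command(
  moves=[
    [[0.008,0,0],[0,0,0],0.05],
    [[0.016,0,0],[0,0,0],0.05],
    [[0.024,0,0],[0,0,0],0.05],
    [[0.032,0,0],[0,0,0],0.05],
    [[0.04,0,0],[0,0,0],0.05],
  ],
)

```text
time: 7.65
tool_pos: [0.5454, -0.0913, -0.016]
tool_rot: [3.141, -0.0, 0.118]
contact_force: [-0.4, -0.6, -0.2]
opening: 0.0501
grip_force: 0.0
```

```bash
python3 w.py w9
```

```text
7.65 tcp plate [-0.0307 -0.0707 -0.016 ] [ 3.141 -0.     0.118] [-0.4 -0.6 -0.2]
[247. 208.] [ 75. 202.] [-0.0035 -0.067   0.03  ] -0.9
```

View pics/w9.png

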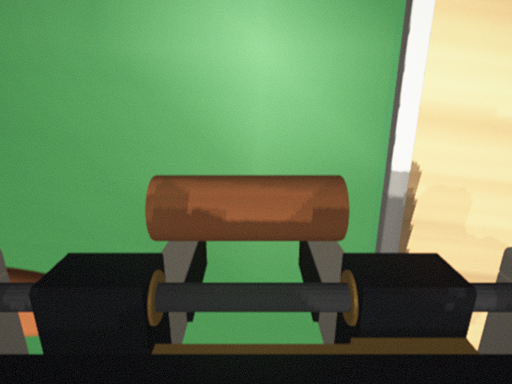

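The straight roller is aligned against both fingers at (247,208). Its black line has turned out of sight, so it is rolling. I'll keep pushing.

Emit:
arm_command(
  moves=[
    [[0.009,0,0],[0,0,0],0.05],
    [[0.018,0,0],[0,0,0],0.05],
    [[0.027,0,0],[0,0,0],0.05],
    [[0.036,0,0],[0,0,0],0.05],
    [[0.045,0,0],[0,0,0],0.05],
  ],
)

```text
time: 8.2
tool_pos: [0.5902, -0.086, -0.016]
tool_rot: [3.141, 0.0, 0.118]
contact_force: [0.8, 0.2, 0.1]
opening: 0.05
grip_force: 0.0
```

Emit:
arm_command(
  moves=[
    [[0.009,0,0],[0,0,0],0.05],
    [[0.018,0,0],[0,0,0],0.05],
    [[0.026,0,0],[0,0,0],0.05],
    [[0.034,0,0],[0,0,0],0.05],
    [[0.041,0,0],[0,0,0],0.05],
  ],
)

```text
time: 8.7
tool_pos: [0.6308, -0.0812, -0.016]
tool_rot: [3.141, -0.0, 0.118]
contact_force: [-0.1, -0.4, 0.8]
opening: 0.05
grip_force: 0.0
```

Emit:
arm_command(
  moves=[
    [[0.006,0,0],[0,0,0],0.05],
    [[0.011,0,0],[0,0,0],0.05],
    [[0.016,0,0],[0,0,0],0.05],
    [[0.02,0,0],[0,0,0],0.05],
    [[0.022,0,0],[0,0,0],0.05],
  ],
)

```text
time: 9.2
tool_pos: [0.6523, -0.0787, -0.016]
tool_rot: [3.141, -0.0, 0.118]
contact_force: [0.1, 0.6, -0.0]
opening: 0.0503
grip_force: 0.0
```

```bash
python3 w.py w10
```

```text
9.2 tcp plate [ 0.077  -0.0706 -0.016 ] [ 3.141 -0.     0.118] [ 0.1  0.6 -0. ]
[247. 207.] [ 69. 202.] [ 0.1048 -0.0669  0.03  ] -0.3
```

The straight roller is at plate x = 0.105. Next I lift and go behind the barrel.

Emit:
arm_command(
  moves=[
    [[-0.005,0,0],[0,0,0],0.05],
    [[-0.01,0,-0.04],[0,0,0],0.05],
    [[-0.03,-0.01,-0.07],[0,0,0],0.05],
    [[-0.06,-0.04,-0.08],[0,0,0],0.05],
    [[-0.09,-0.07,-0.08],[0,0,0],0.05],
  ],
)

```text
time: 9.75
tool_pos: [0.5541, -0.0198, 0.066]
tool_rot: [3.14, -0.004, 0.116]
contact_force: [0.4, 1.1, 0.8]
opening: 0.0502
grip_force: 0.0
```

Emit:
arm_command(
  moves=[
    [[-0.03,-0.025,0],[0,0,0],0.05],
    [[-0.06,-0.05,0],[0,0,0],0.05],
    [[-0.085,-0.07,0],[0,0,0],0.05],
    [[-0.1,-0.076,0],[0,0,0],0.05],
    [[-0.1,-0.076,0],[0,0,0],0.05],
  ],
)

```text
time: 10.25
tool_pos: [0.4436, 0.0447, 0.0642]
tool_rot: [-3.141, 0.002, 0.119]
contact_force: [0.5, -0.3, 0.7]
opening: 0.0502
grip_force: 0.0
```

```bash
python3 w.py w11
```

```text
10.25 tcp plate [-0.1161  0.0761  0.0642] [-3.141e+00  2.000e-03  1.190e-01] [ 0.5 -0.3  0.7]
[255. 120.] [139.  51.] [-0.056   0.0754  0.03  ] 4.7
```

Emit:
arm_command(
  moves=[
    [[0.002,0,0.025],[0,0,0],0.05],
    [[0.004,0,0.05],[0,0,0],0.05],
    [[0.004,0,0.07],[0,0,0],0.05],
    [[0.004,0,0.078],[0,0,0],0.05],
    [[0.004,0,0.08],[0,0,0],0.05],
  ],
)

```text
time: 10.8
tool_pos: [0.4504, 0.044, -0.0167]
tool_rot: [-3.142, 0.001, 0.117]
contact_force: [-0.1, -0.4, -0.1]
opening: 0.0499
grip_force: 0.0
```

Emit:
arm_command(
  moves=[
    [[0.008,0,0],[0,0,0],0.05],
    [[0.016,0,0],[0,0,0],0.05],
    [[0.024,0,0],[0,0,0],0.05],
    [[0.032,0,0],[0,0,0],0.05],
    [[0.04,0,0],[0,0,0],0.05],
  ],
)

```text
time: 11.3
tool_pos: [0.4909, 0.0493, -0.0157]
tool_rot: [3.141, -0.001, 0.118]
contact_force: [0.0, -0.2, -0.1]
opening: 0.0502
grip_force: 0.0
```

Emit:
arm_command(
  moves=[
    [[0.008,0,0],[0,0,0],0.05],
    [[0.016,0,0],[0,0,0],0.05],
    [[0.024,0,0],[0,0,0],0.05],
    [[0.032,0,0],[0,0,0],0.05],
    [[0.04,0,0],[0,0,0],0.05],
  ],
)

```text
time: 11.8
tool_pos: [0.5302, 0.0539, -0.016]
tool_rot: [3.142, 0.0, 0.118]
contact_force: [0.7, -0.1, 1.3]
opening: 0.05
grip_force: 0.0
```

```bash
python3 w.py w12
```

```text
11.8 tcp plate [-0.029   0.0753 -0.016 ] [3.142 0.    0.118] [ 0.7 -0.1  1.3]
[254. 209.] [202.  75.] [-0.0024  0.0757  0.03  ] 0.5
```

Emit:
arm_command(
  moves=[
    [[0.009,0,0],[0,0,0],0.05],
    [[0.018,0,0],[0,0,0],0.05],
    [[0.027,0,0],[0,0,0],0.05],
    [[0.036,0,0],[0,0,0],0.05],
    [[0.045,0,0],[0,0,0],0.05],
  ],
)

```text
time: 12.35
tool_pos: [0.575, 0.0592, -0.016]
tool_rot: [3.142, -0.0, 0.118]
contact_force: [0.6, -0.2, 0.1]
opening: 0.0503
grip_force: 0.0
```

Emit:
arm_command(
  moves=[
    [[0.009,0,0],[0,0,0],0.05],
    [[0.018,0,0],[0,0,0],0.05],
    [[0.026,0,0],[0,0,0],0.05],
    [[0.034,0,0],[0,0,0],0.05],
    [[0.041,0,0],[0,0,0],0.05],
  ],
)

```text
time: 12.85
tool_pos: [0.6156, 0.064, -0.016]
tool_rot: [3.142, -0.0, 0.118]
contact_force: [0.2, -0.2, 0.4]
opening: 0.0498
grip_force: 0.0
```

Emit:
arm_command(
  moves=[
    [[0.006,0,0],[0,0,0],0.05],
    [[0.011,0,0],[0,0,0],0.05],
    [[0.015,0,0],[0,0,0],0.05],
    [[0.017,0,0],[0,0,0],0.05],
    [[0.018,0,0],[0,0,0],0.05],
  ],
)

```text
time: 13.35
tool_pos: [0.6329, 0.0661, -0.016]
tool_rot: [3.142, 0.0, 0.118]
contact_force: [0.2, 0.5, 0.9]
opening: 0.0495
grip_force: 0.0
```

Emit:
arm_command(
  moves=[
    [[-0.004,0,0],[0,0,0],0.05],
    [[-0.01,0,-0.03],[0,0,0],0.05],
    [[-0.015,0.01,-0.07],[0,0,0],0.05],
    [[-0.02,0.02,-0.115],[0,0,0],0.05],
    [[-0.02,0.03,-0.15],[0,0,0],0.06],
  ],
)

```text
time: 13.85
tool_pos: [0.6159, 0.0337, 0.1367]
tool_rot: [3.141, -0.001, 0.118]
contact_force: [-0.4, -0.2, 0.6]
opening: 0.0546
grip_force: 0.0
```

```bash
python3 w.py w13
```

```text
13.85 tcp plate [0.0538 0.0452 0.1367] [ 3.141e+00 -1.000e-03  1.180e-01] [-0.4 -0.2  0.6]
[382. 122.] [ 34. 110.] [ 0.1049 -0.0702  0.03  ] -0.9
[219. 123.] [ 38. 103.] [0.1035 0.0765 0.03  ] 0.0
```

```bash
python3 -c "
from h import *
print(robot.observe()['qpos'].round(3))"
```

```text
[-7.200e-02  5.500e-01  1.333e+00 -1.000e-03  1.247e+00  1.383e+00]
```

Emit:
arm_command(
  moves=[
    [[0.01,-0.006,0],[0,0,-0.14],0.064],
    [[0.02,-0.012,0],[0,0,-0.28],0.064],
    [[0.03,-0.018,0],[0,0,-0.42],0.064],
    [[0.04,-0.025,0],[0,0,-0.56],0.064],
    [[0.05,-0.031,0],[0,0,-0.7],0.064],
  ],
)

```text
time: 14.4
tool_pos: [0.6623, 0.071, 0.1337]
tool_rot: [-3.141, 0.0, 0.824]
contact_force: [-0.2, 0.3, 0.2]
opening: 0.064
grip_force: 0.0
```

Emit:
arm_command(
  moves=[
    [[0,0,0.01],[0,0,-0.145],0.064],
    [[0,0,0.02],[0,0,-0.29],0.064],
    [[0,0,0.03],[0,0,-0.435],0.064],
    [[0,0,0.04],[0,0,-0.58],0.064],
    [[0,0,0.05],[0,0,-0.725],0.064],
  ],
)

```text
time: 14.9
tool_pos: [0.6619, 0.0706, 0.0832]
tool_rot: [-3.141, 0.0, 1.549]
contact_force: [-0.0, 0.1, 0.2]
opening: 0.0641
grip_force: 0.0
```

Emit:
arm_command(
  moves=[
    [[0,0,0.01],[0,0,-0.1],0.064],
    [[0,0,0.02],[0,0,-0.146],0.064],
    [[0,0,0.025],[0,0,-0.146],0.064],
    [[0,0,0.025],[0,0,-0.146],0.064],
    [[0,0,0.025],[0,0,-0.146],0.064],
  ],
)

```text
time: 15.4
tool_pos: [0.6625, 0.0706, 0.0592]
tool_rot: [3.141, 0.0, 1.688]
contact_force: [-0.6, 0.5, 0.2]
opening: 0.0636
grip_force: 0.0
```

```bash
python3 w.py w14
```

```text
15.4 tcp plate [0.1043 0.0765 0.0592] [3.141 0.    1.688] [-0.6  0.5  0.2]
[252. 206.] [125.  46.] [0.1034 0.0781 0.03  ] 89.8
```

Emit:
arm_command(
  moves=[
    [[0,0,0.02],[0,0,0],0.064],
    [[0,0,0.04],[0,0,0],0.064],
    [[0,0,0.055],[0,0,0],0.064],
    [[0,0,0.06],[0,0,0],0.064],
    [[0,0,0.064],[0,0,0],0.064],
  ],
)

```text
time: 15.95
tool_pos: [0.6627, 0.0706, -0.0051]
tool_rot: [3.141, 0.0, 1.689]
contact_force: [-0.4, 0.1, 0.5]
opening: 0.0637
grip_force: 0.0
```

Emit:
arm_command(
  moves=[
    [[0,0,0.002],[0,0,0],0.064],
    [[0,0,0.004],[0,0,0],0.064],
    [[0,0,0.006],[0,0,0],0.064],
    [[0,0,0.006],[0,0,0],0.064],
    [[0,0,0.006],[0,0,0],0.064],
  ],
)

```text
time: 16.45
tool_pos: [0.6626, 0.0706, -0.0108]
tool_rot: [3.141, 0.0, 1.689]
contact_force: [0.5, 0.2, 0.7]
opening: 0.0638
grip_force: 0.0
```

Emit:
arm_command(
  moves=[
    [[0,0,0.001],[0,0,0],0.06],
    [[0,0,0.002],[0,0,0],0.05],
    [[0,0,0.002],[0,0,0],0.044],
    [[0,0,0.002],[0,0,0],0.038],
    [[0,0,0.002],[0,0,0],0.03],
  ],
  squeeze=20,
)

```text
time: 16.95
tool_pos: [0.6625, 0.0706, -0.013]
tool_rot: [3.142, 0.0, 1.689]
contact_force: [0.6, -0.4, -0.4]
opening: 0.0354
grip_force: 20.0
```

Emit:
arm_command(
  moves=[
    [[0,0,0],[0,0,0],0.025],
    [[0,0,0],[0,0,0],0.025],
    [[0,0,0],[0,0,0],0.025],
    [[0,0,0],[0,0,0],0.025],
    [[0,0,0],[0,0,0],0.025],
  ],
)

```text
time: 17.45
tool_pos: [0.6625, 0.0706, -0.013]
tool_rot: [3.142, 0.0, 1.689]
contact_force: [0.3, 0.3, 0.2]
opening: 0.0349
grip_force: 20.0
```

Emit:
arm_command(
  moves=[
    [[0,0,-0.01],[0,0,0],0.025],
    [[0,0,-0.02],[0,0,0],0.025],
    [[0,0,-0.035],[0,0,0],0.025],
    [[0,0,-0.05],[0,0,0],0.025],
    [[0,0,-0.07],[0,0,0],0.025],
  ],
)

```text
time: 17.95
tool_pos: [0.6624, 0.0706, 0.0585]
tool_rot: [3.142, 0.0, 1.689]
contact_force: [-0.3, 0.4, -0.8]
opening: 0.0353
grip_force: 20.0
```

```bash
python3 w.py w15; python3 - <<'E'
from h import *
s=robot.observe();print(s["opening"],s["grip_force"])
# tray centre from measured rim corners, two views
a=np.array([[.401,.278],[.408,.432],[.602,.441],[.575,.268]]);b=np.array([[.397,.279],[.385,.452],[.578,.428],[.572,.271]])
print(a.mean(0),b.mean(0))
c={n:robot.camera_model(n) for n in("scene","side")}
S=[(372,242),(427,296),(343,341),(300,263)];D=[(249,283),(201,358),(122,299),(179,249)]
for p,q in zip(S,D): print([np.round(x,3) for x in tri(c["scene"],p,c["side"],q)])
a=robot.read_camera("scene")[120:320,170:430];b=robot.read_camera("side")[120:320,120:380]
cv2.imwrite("pics/s15.png",cv2.resize(np.hstack([a,b])[:,:,::-1],None,fx=1.5,fy=1.5))
E
```

```text
17.95 tcp plate [0.1042 0.0765 0.0585] [3.142 0.    1.689] [-0.3  0.4 -0.8]
[246. 193.] [45. 82.] [0.0991 0.0882 0.03  ] -41.2
0.03574521801483279 19.999943375587463
[0.4965  0.35475] [0.483  0.3575]
[array([0.398, 0.276, 0.037]), np.float64(0.001)]
[array([0.394, 0.433, 0.022]), np.float64(0.018)]
[array([0.59 , 0.426, 0.022]), np.float64(0.013)]
[array([0.574, 0.268, 0.038]), np.float64(0.003)]
```

View pics/s15.png

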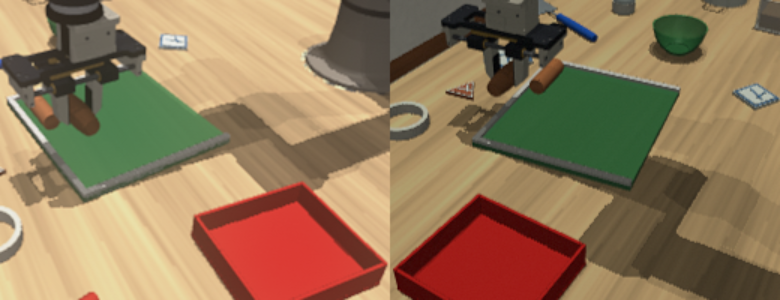

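The barrel is held and lifted, and the straight roller still lies at the rail. In the crop the tray is clear. Next I carry the barrel over it.

Emit:
arm_command(
  moves=[
    [[0.02,-0.009,-0.01],[0,0,0],0.025],
    [[0.05,-0.023,-0.02],[0,0,0],0.025],
    [[0.085,-0.039,-0.025],[0,0,0],0.025],
    [[0.12,-0.055,-0.025],[0,0,0],0.025],
    [[0.155,-0.071,-0.025],[0,0,0],0.025],
  ],
)

```text
time: 18.6
tool_pos: [0.5718, 0.2179, 0.0817]
tool_rot: [-3.141, -0.0, 1.689]
contact_force: [0.6, 0.7, -0.9]
opening: 0.0351
grip_force: 20.0
```

Emit:
arm_command(
  moves=[
    [[0.035,-0.016,0],[0,0,0],0.025],
    [[0.07,-0.032,0],[0,0,0],0.025],
    [[0.105,-0.048,0],[0,0,0],0.025],
    [[0.13,-0.06,0],[0,0,0],0.025],
    [[0.144,-0.067,0],[0,0,0],0.025],
  ],
)

```text
time: 19.1
tool_pos: [0.4876, 0.3534, 0.0815]
tool_rot: [-3.14, 0.0, 1.691]
contact_force: [0.8, -0.4, -0.4]
opening: 0.0354
grip_force: 20.0
```

Emit:
arm_command(
  moves=[
    [[0,0,0.01],[0,0,0],0.025],
    [[0,0,0.025],[0,0,0],0.025],
    [[0,0,0.04],[0,0,0],0.025],
    [[0,0,0.052],[0,0,0],0.025],
    [[0,0,0.06],[0,0,0],0.025],
  ],
)

```text
time: 19.6
tool_pos: [0.4902, 0.35, 0.0203]
tool_rot: [-3.14, 0.001, 1.688]
contact_force: [0.5, 0.2, -0.1]
opening: 0.0354
grip_force: 20.0
```

Emit:
arm_command(
  moves=[
    [[0,0,0.008],[0,0,0],0.025],
    [[0,0,0.014],[0,0,0],0.025],
    [[0,0,0.018],[0,0,0],0.025],
    [[0,0,0.02],[0,0,0],0.025],
    [[0,0,0.02],[0,0,0],0.025],
  ],
)

```text
time: 20.1
tool_pos: [0.4903, 0.3513, 0.0019]
tool_rot: [3.142, 0.0, 1.689]
contact_force: [-0.1, 0.2, -0.9]
opening: 0.0359
grip_force: 20.0
```

Next I'll go down a little more and check for contact before opening.

Emit:
arm_command(
  moves=[
    [[0,0,0.002],[0,0,0],0.025],
    [[0,0,0.004],[0,0,0],0.025],
    [[0,0,0.006],[0,0,0],0.025],
    [[0,0,0.008],[0,0,0],0.025],
    [[0,0,0.01],[0,0,0],0.025],
  ],
)

```text
time: 20.6
tool_pos: [0.4902, 0.3513, -0.0082]
tool_rot: [-3.142, 0.0, 1.689]
contact_force: [0.0, 0.2, -0.5]
opening: 0.0356
grip_force: 20.0
```

Emit:
arm_command(
  moves=[
    [[0,0,0.001],[0,0,0],0.032],
    [[0,0,0.002],[0,0,0],0.038],
    [[0,0,0.002],[0,0,0],0.045],
    [[0,0,0.002],[0,0,0],0.055],
    [[0,0,0.002],[0,0,0],0.065],
  ],
)

```text
time: 21.1
tool_pos: [0.4903, 0.3513, -0.0099]
tool_rot: [3.141, -0.0, 1.689]
contact_force: [-0.4, -0.1, -0.5]
opening: 0.0563
grip_force: 0.0
```

Emit:
arm_command(
  moves=[
    [[0,0,0],[0,0,0],0.065],
    [[0,0,0],[0,0,0],0.065],
    [[0,0,-0.015],[0,0,0],0.065],
    [[0,0,-0.04],[0,0,0],0.065],
    [[0,0,-0.07],[0,0,0],0.065],
  ],
)

```text
time: 21.6
tool_pos: [0.4895, 0.3508, 0.0598]
tool_rot: [-3.139, 0.001, 1.689]
contact_force: [1.3, -0.5, 1.1]
opening: 0.0652
grip_force: 0.0
```

Emit:
arm_command(
  moves=[
    [[0,0,-0.03],[0,0,0],0.065],
    [[0,0,-0.06],[0,0,0],0.065],
    [[0,0,-0.08],[0,0,0],0.065],
    [[0,0,-0.09],[0,0,0],0.065],
    [[0,0,-0.09],[0,0,0],0.065],
  ],
)

```text
time: 22.1
tool_pos: [0.4908, 0.3516, 0.1512]
tool_rot: [3.139, -0.001, 1.689]
contact_force: [1.0, 0.2, -0.7]
opening: 0.0648
grip_force: 0.0
```

```bash
python3 - <<'E'
from m import *
s=robot.observe();print(s["time"],s["tool_pos"],s["opening"])
for k in range(2):
    cm=robot.camera_model("wrist");im=robot.read_camera("wrist");hsv=cv2.cvtColor(im,cv2.COLOR_RGB2HSV)
    H,S,V=cv2.split(hsv); r=((H>=8)&(H<=18)&(S>100)).astype(np.uint8)
    r=cv2.morphologyEx(r,cv2.MORPH_OPEN,np.ones((3,3)))
    for c in cv2.findContours(r,0,1)[0]:
        if cv2.contourArea(c)>400:
            m=cv2.minAreaRect(c);print(np.round(m[0]),np.round(m[1]),onplane(cm,*m[0],.025).round(3))
im=robot.read_camera("scene");h,cs=blobs(im);cm=robot.camera_model("scene")
for c in cs: print("glass",[onplane(cm,*cv2.minAreaRect(c)[0],.027).round(3),cv2.minAreaRect(c)[1]])
E
```

```text
22.1 [0.49083272 0.35162584 0.15119728] 0.06477021350484315
[ 80. 213.] [118. 166.] [0.317 0.287 0.025]
[354. 165.] [12. 65.] [0.59  0.372 0.025]
[252. 174.] [91. 33.] [0.489 0.351 0.025]
[422.  38.] [80. 15.] [0.626 0.493 0.025]
[ 80. 212.] [116. 165.] [0.316 0.289 0.025]
[356. 165.] [12. 64.] [0.59  0.372 0.025]
[252. 174.] [91. 34.] [0.489 0.351 0.025]
[425.  37.] [79. 16.] [0.626 0.492 0.025]
glass [array([ 0.68 , -0.066,  0.027]), (26.716472625732422, 11.570868492126465)]
```

Emit:
arm_command(
  moves=[
    [[0,0,-0.01],[0,0,0],0.065],
    [[0,0,-0.02],[0,0,0],0.065],
    [[0,0,-0.02],[0,0,0],0.065],
    [[0,0,-0.02],[0,0,0],0.065],
    [[0,0,-0.02],[0,0,0],0.065],
  ],
)

```text
time: 22.75
tool_pos: [0.4901, 0.3512, 0.1697]
tool_rot: [-3.141, 0.0, 1.689]
contact_force: [0.1, 0.1, -0.9]
opening: 0.0649
grip_force: 0.0
```

Emit:
arm_command(
  moves=[
    [[0,0,0],[0,0,0],0.065],
    [[0,0,0],[0,0,0],0.065],
    [[0,0,0],[0,0,0],0.065],
    [[0,0,0],[0,0,0],0.065],
    [[0,0,0],[0,0,0],0.065],
  ],
)

```text
time: 23.25
tool_pos: [0.4903, 0.3513, 0.1699]
tool_rot: [-3.142, 0.0, 1.689]
contact_force: [0.0, 0.3, -0.6]
opening: 0.0651
grip_force: 0.0
```

```bash
python3 -c "
from cell import robot
print(robot.hand_in())"
```

```text
the job is handed in; nothing more can be done
None
```

I rolled both rollers to the far rail, put the barrel in the red tray and left the straight roller on the glass; I handed the job in at about 23 s, with no verdict returned. The fingertips sit about 32 mm short of the reported TCP, so the first push passed over the straight roller without moving it and I repeated it lower.

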